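# Seat a chip carrier in the corner stop of a probe-station loading plate

## Robot

A 6-joint arm with a two-finger parallel gripper is mounted at the origin on the work surface. World frame = base frame: x ahead of the robot, y to its left, z up, the work surface at z = 0. Lengths are in mm, angles in rad, forces in N, time in s.
With the tool pointing down it reaches from about 300 to 1000 mm from the base axis. Payload 5.1 kg.
Tool frame: the origin (TCP) lies at the very end of the fingers, on their centre line; the grasp point (between the pads) lies 19 mm behind it; z points along the fingers, y is the line along which they close (so a half turn about z gives the same grasp; the last joint's range is limited). The gripper opens to 95 mm and grips with 3 to 60 N. Pads are 20 mm wide; open, the fingers measure 119 mm over their backs; the gripper's body (75 mm by 180 mm) begins 59 mm behind the grasp point.
Start: joints at [1.043, 0.124, 1.65, -0, 1.367, -0.083], TCP at [279.698, 586.731, 214.656] pointing down, gripper open.
Joint ranges: [-2.61, 2.61], [-1.02, 2.33], [0.03, 2.71], [-1.35, 4.49], [0.32, 2.68], [-2.91, 2.91]. Speed limits (rad/s): [2.57, 2.57, 3.14, 3.14, 3.14, 3.14].

## Interface

Orientations are given as a rotation vector (axis times angle).
In Python, from cell import * gives the robot as it stands.
- The arm moves only by the tool move_arm, never from a script. Its argument "moves" is a list of rows, each a list of 7 numbers: the turn, a rotation vector about the tool's x, y, z in degrees, then the shift along the tool's x, y, z in mm, then the closure in counts, from 0 (fully open) to 255 (shut). A call has 1 to 20 rows; each row is the pose to reach, as a shift and turn from the pose commanded when the call began, along the tool's axes at that moment; what a row does not reach only later rows make up. A row lasts 1/10 s, in which the tool goes at most 50 mm and 8.59 degrees, less where a joint would pass 70% of its speed; a pose out of reach is approached as far as the arm can. A call with a gripper value outside its range is refused whole. The fingers move at their own pace and stop on an object; "newtons" is the grip in N (left out, the last holds). Time passes only in rows, so rows that repeat a pose let the fingers close. It gives the time, the measured TCP pose, the force, the opening and the grip force at its end, in the units of the state.
- get_state(): the state, without advancing time (a new reading comes with each control period).
- get_image(name): name is "scene" or "side" or "wrist"; returns a dict with "image" (384x512x3 uint8, blue, green, red), "vfov" (degrees; the focal length in pixels is half the picture's height over the tangent of half this angle, whatever the lens; pixels are square), "cx", "cy" (the principal point, pixels), "dist" ([k1, k2, p1, p2, k3] as OpenCV has them; the pictures are not rectified), "R" (3x3) and "t" (3): a world point X has camera coordinates R X + t; the wrist camera has in their place "hand_eye" (4x4, takes a point from camera to tool coordinates, whose origin is the TCP and whose axes are the flange's). Camera axes: x right, y down, z forward; pixel columns grow to the right and rows downward; lengths in mm; the calibration is good to about 2 mm. A picture is of the moment at which its call begins: read the wrist's pose just before it. There is no depth.
- finish_job(): hands the job in; it is judged then, once.
Trained networks look in the newest picture that a camera, given by its name, has taken for a name from the list of things; names that differ only in an ending like _2 or _b are one class to them, and where a whole thing is asked for, a point or a joint stands for the part that bears it (a point fixed in the world has none). Each returns a list of dicts, best first, with "p" (0 to 1); they miss things now and then, are a little off and sometimes report something else, mostly with a low value. They report only what shows in the picture. A call takes as long as a camera call. They do not tell look-alikes from the thing itself.
- find_in(camera, query): "xy" ([column, row] as shares, 0 to 1, of the picture: columns of its width, rows of its height, amid what is visible of it).
- regions_of(camera, query): "region" (384x512 bool, what is visible of it) and "xy" ([column, row] as shares, 0 to 1, of the picture: columns of its width, rows of its height, amid what is visible of it).
- tip_of(camera, query): "xy" ([column, row] as shares, 0 to 1, of the picture: columns of its width, rows of its height: a listed point, or the origin of a listed thing).
The state is a dict: "time_s": time; "qpos": joint angles; "qd": joint speeds; "effort": joint torques, N m; "eef_pos": TCP position; "eef_rot": TCP orientation; "ft_force": force on the tool from outside, world axes, zero at the start; "wrist_torque": the same for the moment, N m; "width": finger opening in mm; "finger_force": force on a finger pad.
Only numpy, scipy, OpenCV 4.12 (cv2) and the standard library are available. Lean on these libraries where they do the work, as an engineer would, in place of code of your own. Each camera call takes 0.05 s, during which the arm holds its last target. There are 200 camera calls.

## Task

Using only the outside of the fingertips, push the white chip carrier back until its long side lies flush against the plate's long rail, more or less straight across from where it lies; then slide it along the rail, keeping it against the rail, until it is fully home in the corner pocket, touching both the rail and the end stop. Keep it flat on the plate: never pinch it, straddle it with the fingers or lift it, and leave the ring, jar, probe positioner and screwdriver where they are.

Things in the scene. Friction and masses are not known exactly. Their poses are not given: they have to be found in the camera images.
- chip_carrier: white ceramic chip carrier, a flat block 40 (its x) by 56 (its y) by 10 mm, with a steel chip lid 22 x 22 x 2 mm on top (12 mm high in all); 63 to 122 g, loose. Origin: centre of its underside. It starts flat on the plate, off the rail, 110 to 150 mm short of home along it, its long side turned up to 0.45 rad from the rail. Either end may go first.
- load_plate: aluminium plate 190 x 340 mm, 15 mm thick (its top at z = 15 mm), fixed on the bench at a varying place and yaw. z up, y along its length. Origin: on the bench, half-way along its length, 15 mm to +x of the plate's middle.
- rail_mid (a point): middle of the rail's upper inner edge. The dark steel rail is fixed on the plate along the plate's y, 330 mm long, 18 mm wide, 12 mm high above the plate's top. Its inner face looks to the plate's -x and lies at plate x = +55 mm; the carrier lies on that side.
- corner_stop: dark steel corner stop fixed across the rail, at a varying place along it. Origin: inner corner of rail face and end stop face, on the plate's top. Axes as the plate's: +x into the rail, +y along the rail into the end stop. End stop: a wall 12 mm high from the rail to x = -68 mm, at y = 0 to 16 mm; a clamp and thumb screw above the rail rise to 28 mm.
- lip_end (a point): end of the straight inner face of the corner stop's lip, at its top. The lip, 12 mm high and 12 mm thick, runs parallel to the rail from the end stop for 26 mm, 42.5 mm from the rail, then flares outward for another 13 mm. So the pocket between rail and lip is 42.5 mm wide, open upward and to the stop's -y.
- pocket_home (a point): where the carrier's origin is when it is fully home: on the plate's top, 20 mm from the rail and 28 mm from the end stop (x = -20, y = -28 mm in the corner stop's frame). The carrier's long side is then along the rail and its rear half stands out of the pocket. Axes as the corner stop's.
- spacer_ring: bystander: brass ring, 32 mm across, 12 mm high, standing on the plate. Origin: centre of its underside.
- sample_jar: bystander: small glass jar, 40 mm across, 50 mm high, on the bench beyond the corner-stop end of the plate. Origin: centre of its underside.
- positioner: bystander: black probe positioner with aluminium knobs, 55 x 60 mm foot, 62 mm high, on the bench beyond the other end of the plate. Origin: centre of its underside.
- screwdriver: bystander: screwdriver 150 mm long lying on the bench behind the rail, 26 mm high. Origin: about the middle of its length, underside; lies along its x.
Things that resemble listed ones, but are neither listed nor needed, are in the scene too. Of the things like the chip_carrier, leave any that is green or turquoise; of the rest the larger one is meant.

How it is judged:
By the outcome, as a careful person would: the job done as asked, in the order asked, and still so for the second after the job is handed in, with the robot touching nothing.
It also fails if it takes over 51 s, if anything falls off the work surface, if the arm or the gripper's body presses on something with over 40 N, if the wrist force passes 120 N, or if a joint passes its speed limit or range.

## Working session

There is one attempt and no reset: what is moved stays moved. The work goes in short steps, Python scripts to look and compute and a tool call to move; the robot and the scene stay as the last step left them, time stands still between calls to the robot, and variables do not carry over. Pictures are saved under pics/ and viewed, at most 10 in all, crops included, and the job is handed in when it is done.

Besides the shell and the picture viewer there is one more tool, called as a command line: name --pt "numbers of a row" for each row, then --argument value for the rest. move_arm: Moves the arm, as the interface text tells. Its arguments: {"type":"object","properties":{"moves":{"type":"array"},"newtons":{"type":"number"}},"required":["moves"]}

```bash
mkdir -p pics; ls
cat > h.py <<'E'
from cell import *
import numpy as np, cv2
from scipy.spatial.transform import Rotation as Ro
def cam(name):
    s=get_state(); d=get_image(name); im=d["image"]
    f=im.shape[0]/2/np.tan(np.radians(d["vfov"])/2)
    K=np.array([[f,0,d["cx"]],[0,f,d["cy"]],[0,0,1]]); D=np.array(d["dist"],float)
    if "R" in d: R=np.array(d["R"]);t=np.array(d["t"])
    else:
        H=np.array(d["hand_eye"]); T=np.eye(4);T[:3,:3]=Ro.from_rotvec(s["eef_rot"]).as_matrix();T[:3,3]=s["eef_pos"]
        M=np.linalg.inv(T@H); R=M[:3,:3];t=M[:3,3]
    return im,K,D,R,t
def ray(c,px,z):
    im,K,D,R,t=c
    u=cv2.undistortPoints(np.array(px,float).reshape(-1,1,2),K,D).reshape(-1,2)
    d=np.c_[u,np.ones(len(u))]@R; o=-R.T@t
    return o+d*((z-o[2])/d[:,2])[:,None]
def proj(c,X):
    im,K,D,R,t=c
    return cv2.projectPoints(np.array(X,float).reshape(-1,1,3),cv2.Rodrigues(R)[0],t,K,D)[0].reshape(-1,2)
E
python3 - <<'E'
from h import *
s=get_state();print(s["eef_rot"],s["time_s"],s["width"])
for n in ["scene","side"]:
    c=cam(n);cv2.imwrite(f"pics/{n}0.png",c[0])
    print(n,(-c[3].T@c[4]).round())
    for q,z in [("chip_carrier",21),("load_plate",15),("spacer_ring",15),("sample_jar",0),("positioner",0),("screwdriver",0)]:
        for r in find_in(n,q)[:3]:
            p=np.array(r["xy"])*[512,384];print(n,q,p.round(),round(r["p"],2),ray(c,p,z).round())
    for q,z in [("chip_carrier",15),("corner_stop",15),("lip_end",27),("rail_mid",27),("pocket_home",15),("load_plate",0),("spacer_ring",15)]:
        for r in tip_of(n,q)[:3]:
            p=np.array(r["xy"])*[512,384];print(n,"tip",q,p.round(),round(r["p"],2),ray(c,p,z).round())
E
```

```text
pics
[-6.92801596e-01 -3.06361193e+00  3.01329114e-03] 0.0 95.25645570757705
scene [1237. -120.  775.]
scene chip_carrier [118. 170.] 0.85 [[ 335. -274.   21.]]
scene chip_carrier [205. 216.] 0.81 [[519. -93.  21.]]
scene chip_carrier [206. 169.] 0.75 [[373. -71.  21.]]
scene load_plate [224. 229.] 0.83 [[557. -59.  15.]]
scene spacer_ring [273. 197.] 0.42 [[489.  59.  15.]]
scene sample_jar [342. 229.] 0.83 [[595. 183.   0.]]
scene positioner [104. 222.] 0.59 [[ 476. -306.    0.]]
scene screwdriver [231. 278.] 0.65 [[670. -64.   0.]]
scene screwdriver [289. 223.] 0.57 [[556.  79.   0.]]
scene screwdriver [274. 195.] 0.16 [[468.  66.   0.]]
scene tip chip_carrier [117. 175.] 0.73 [[ 345. -276.   15.]]
scene tip chip_carrier [201. 216.] 0.66 [[ 512. -100.   15.]]
scene tip chip_carrier [207. 169.] 0.55 [[366. -69.  15.]]
scene tip corner_stop [285. 242.] 0.8 [[616.  55.  15.]]
scene tip lip_end [274. 222.] 0.88 [[570.  44.  27.]]
scene tip rail_mid [223. 241.] 0.89 [[601. -66.  27.]]
scene tip pocket_home [272. 232.] 0.82 [[586.  36.  15.]]
scene tip load_plate [225. 233.] 0.94 [[555.
[... 559 characters left out ...]
49 [[ 519. -112.    0.]]
side tip chip_carrier [187. 346.] 0.79 [[ 335. -282.   15.]]
side tip chip_carrier [187. 282.] 0.73 [[ 353. -162.   15.]]
side tip chip_carrier [261. 233.] 0.7 [[517. -85.  15.]]
side tip corner_stop [271. 227.] 0.74 [[542. -74.  15.]]
side tip corner_stop [282. 179.] 0.66 [[612.  61.  15.]]
side tip lip_end [272. 184.] 0.72 [[579.  40.  27.]]
side tip lip_end [268. 154.] 0.59 [[603. 146.  27.]]
side tip rail_mid [294. 215.] 0.9 [[594. -66.  27.]]
side tip rail_mid [266. 154.] 0.44 [[599. 147.  27.]]
side tip pocket_home [280. 190.] 0.67 [[594.  28.  15.]]
side tip pocket_home [271. 225.] 0.59 [[543. -70.  15.]]
side tip spacer_ring [229. 191.] 0.5 [[482.  54.  15.]]
```

Run:
```python
import cv2
a=cv2.imread("pics/scene0.png");b=cv2.imread("pics/side0.png")
cv2.imwrite("pics/s1.png",cv2.resize(a[130:330,70:370],None,fx=2.6,fy=2.6,interpolation=2))
cv2.imwrite("pics/s2.png",cv2.resize(b[130:370,150:390],None,fx=2.5,fy=2.5,interpolation=2))
```

```text
(no output)
```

View pics/s1.png

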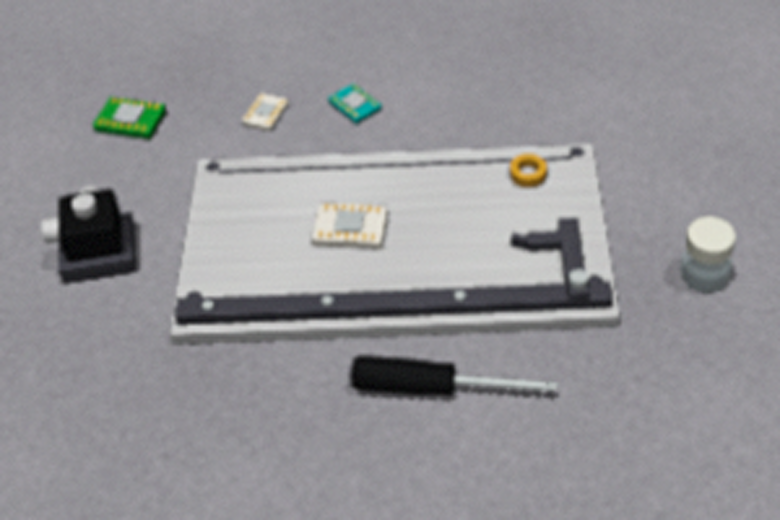

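View pics/s2.png

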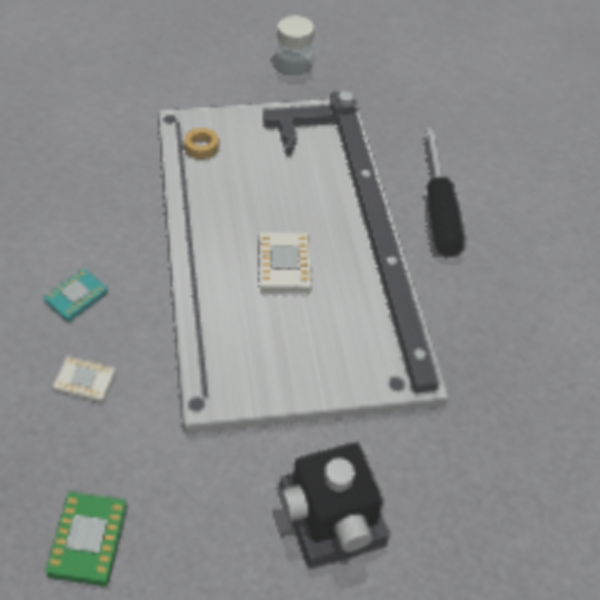

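The candidates, by scene pixel, are white on the plate (204,216), a smaller white off the plate (172,172), green (120,175) and turquoise (207,169). The on-plate white one is the larger non-green one, and the enlarged crop confirms it. It's at about (518,-91), with the rail on its +x side and the stop towards +y.

```bash
cat >> h.py <<'E'
def tool(p):  # world target -> shift in tool axes
    s=get_state(); return (Ro.from_rotvec(s["eef_rot"]).as_matrix().T@(np.array(p)-s["eef_pos"])).round(1)
E
python3 - <<'E'
from h import *
d=get_image("wrist");print(np.array(d["hand_eye"]).round(2),d["vfov"])
print(tool([500,-40,330]))
E
```

```text
[[  -0.     -0.97   -0.24   67.32]
 [   1.     -0.     -0.     -1.47]
 [   0.     -0.24    0.97 -169.94]
 [   0.      0.      0.      1.  ]] 58.46257462507552
[-468.5 -470.9 -115.3]
```

move_arm --pt "0 0 -3 -50 -50 -1 0" --pt "0 0 -6 -100 -100 -2 0" --pt "0 0 -9 -150 -150 -3 0" --pt "0 0 -12 -200 -200 -5 0" --pt "0 0 -15 -250 -250 -5 0" --pt "0 0 -18 -300 -300 -5 0" --pt "0 0 -18 -350 -350 -5 0" --pt "0 0 -18 -400 -400 -5 100" --pt "0 0 -18 -450 -450 -5 150" --pt "0 0 -18 -490 -450 -5 190" --pt "0 0 -18 -490 -450 -5 190" --pt "0 0 -18 -490 -450 -5 190" --pt "0 0 -18 -490 -450 -5 190" --pt "0 0 -18 -490 -450 -5 190" --pt "0 0 -18 -490 -450 -5 190" --pt "0 0 -18 -490 -450 -5 190"

```text
time_s: 3.05
eef_pos: [528.0, -29.6, 219.4]
eef_rot: [-0.205, -3.134, -0.001]
ft_force: [-0.0, -0.3, 0.0]
width: 28.9
finger_force: 0.0
```

Run:
```python
from h import *
s=get_state();print(s["eef_pos"],s["eef_rot"],s["time_s"],s["width"],s["qpos"])
c=cam("wrist");n="wrist";cv2.imwrite("pics/w1.png",c[0])
np.savez("c1.npz",*c)
print(ray(c,[[256,192]],15))
for q,z in [("chip_carrier",15),("corner_stop",15),("lip_end",27),("rail_mid",27),("pocket_home",15),("load_plate",0),("spacer_ring",15)]:
    for r in tip_of(n,q)[:3]:
        p=np.array(r["xy"])*[512,384];print(n,"tip",q,p.round(),round(r["p"],2),ray(c,p,z).round(1))
```

```text
[528.00257976 -29.6395601  219.41152665] [-2.05205551e-01 -3.13403178e+00 -1.23386182e-03] 3.05 28.874491800058752 [-1.57996661e-01 -1.49281389e-01  1.91271273e+00  7.16895162e-04
  1.37908013e+00 -1.59816350e+00]
[[559.67549273 -34.81179431  15.        ]]
wrist tip chip_carrier [116.   3.] 0.93 [[ 349.  -147.5   15. ]]
wrist tip chip_carrier [196. 162.] 0.63 [[517.1 -96.3  15. ]]
wrist tip corner_stop [342. 225.] 0.77 [[612.   58.1  15. ]]
wrist tip lip_end [324. 192.] 0.56 [[566.1  39.3  27. ]]
wrist tip rail_mid [226. 226.] 0.67 [[591.3 -72.8  27. ]]
wrist tip pocket_home [330. 115.] 0.2 [[485.5  55.3  15. ]]
wrist tip load_plate [230. 180.] 0.76 [[544.8 -63.6   0. ]]
wrist tip spacer_ring [331. 115.] 0.73 [[486.1  56.   15. ]]
wrist tip spacer_ring [231. 177.] 0.27 [[539.1 -60.6  15. ]]
```

View pics/w1.png

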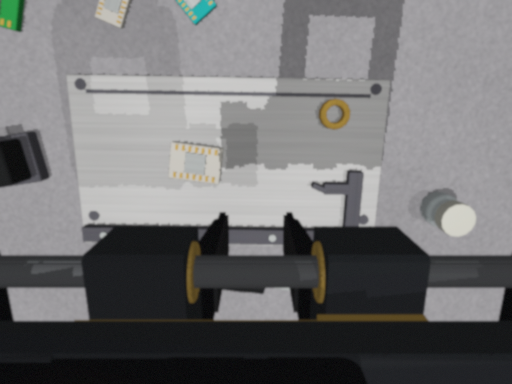

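Run:
```python
from h import *
z=np.load("c1.npz");c=[z[k] for k in z.files];im=c[0];g=cv2.cvtColor(im,6).astype(float)
g=cv2.GaussianBlur(g,(3,3),0)
def sub(col,a,b,sign):
    d=np.diff(g[a:b,col])*sign;i=d.argmax()
    o=0 if i in(0,len(d)-1) else .5*(d[i-1]-d[i+1])/(d[i-1]-2*d[i]+d[i+1])
    return a+i+.5+o, d.max()
def line(cols,a,b,sign,z):
    P=[];
    for x in cols:
        y,m=sub(x,a,b,sign)
        if m>8:P.append((x,y))
    X=ray(c,P,z)[:,:2];k=np.polyfit(X[:,1],X[:,0],1);
    ok=abs(np.polyval(k,X[:,1])-X[:,0])<2;k=np.polyfit(X[ok,1],X[ok,0],1)
    return k,ok.sum(),len(P),np.std(np.polyval(k,X[ok,1])-X[ok,0])
print("rail z27",line(list(range(100,200,3))+list(range(305,335,3)),215,240,-1,27))
print("railL",line(list(range(100,200,3)),215,240,-1,27))
print("far edge z15",line(range(80,385,4),70,86,1,15))
print("groove z15",line(range(95,365,4),86,100,-1,15))
r=regions_of("wrist","chip_carrier")
for q in r:
    m=q["region"].astype(np.uint8);print(q["xy"],q["p"],m.sum())
    if abs(q["xy"][0]*512-195)<15:
        cs=max(cv2.findContours(m,0,1)[0],key=cv2.contourArea)[:,0]
        X=ray(c,cs,25)[:,:2];print("rect",cv2.minAreaRect(X.astype(np.float32)))
# own mask
hsv=cv2.cvtColor(im,40);s=im[135:190,160:230]
cv2.imwrite("pics/w1c.png",np.hstack([cv2.resize(s,None,fx=7,fy=7,interpolation=2)]))
```

```text
rail z27 (array([1.46119632e-01, 6.01314596e+02]), np.int64(44), 44, np.float64(0.3217719255495616))
railL (array([1.51392451e-01, 6.02169347e+02]), np.int64(34), 34, np.float64(0.20436813782822566))
far edge z15 (array([1.48806943e-01, 4.40191031e+02]), np.int64(62), 62, np.float64(0.26747841099066094))
groove z15 (array([1.49688055e-01, 4.54586581e+02]), np.int64(68), 68, np.float64(0.07407121508253153))
[0.3883, 0.4281] 0.74 1959
rect ((516.3021850585938, -95.13882446289062), (56.42066955566406, 41.78397750854492), 74.63957977294922)
[0.223, 0.0302] 0.69 722
[0.0199, 0.0339] 0.64 666
[0.3824, 0.0206] 0.56 593
rect ((362.1576232910156, -67.02243041992188), (28.693702697753906, 27.764114379882812), 31.48224449157715)
```

View pics/w1c.png

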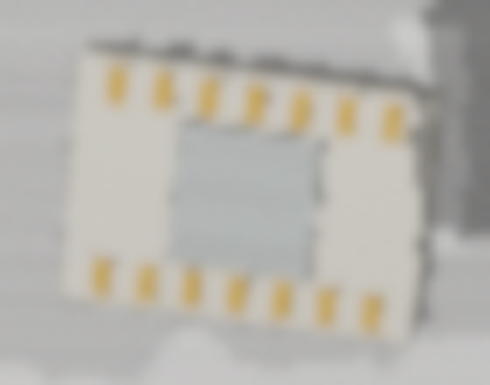

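Fits: rail slope is 0.149 (yaw ≈ -0.148). The edge is the foot of the rail face at z=15, which gives a rail-to-far-edge distance of about 164 mm against 165 expected. The carrier is 56x42 mm at (516,-95), turned 0.12 rad from the rail. Next I narrow the fingers and lower them on the carrier's far side.

move_arm --pt "0 0 1 20 -25 30 225" --pt "0 0 1 40 -50 60 225" --pt "0 0 1 54 -65 100 225" --pt "0 0 1 54 -65 140 225" --pt "0 0 1 54 -65 170 225" --pt "0 0 1 54 -65 190 225" --pt "0 0 1 54 -65 198 225" --pt "0 0 1 54 -65 200 225" --pt "0 0 1 54 -65 200 225"

```text
time_s: 4.4
eef_pos: [467.2, -87.9, 20.5]
eef_rot: [0.232, 3.132, -0.0]
ft_force: [0.4, -1.0, -0.0]
width: 11.1
finger_force: 0.0
```

```bash
cat >> h.py <<'E'
EX=np.array([.989,-.1475]);EY=np.array([.1475,.989])
def plate(p): # distance from rail face, y along rail rel. to stop (estimates)
    p=np.array(p)[:2]-[613.5,58]; return (-(p@EX)).round(1),(p@EY).round(1)
E
python3 - <<'E'
from h import *
s=get_state();print(s["eef_pos"].round(1) if hasattr(s["eef_pos"],'round') else s["eef_pos"],s["eef_rot"],s["width"],s["time_s"],s["ft_force"],plate(s["eef_pos"]),plate([516.3,-95.1]))
for n in ["scene","side"]:
    c=cam(n);cv2.imwrite(f"pics/{n}2.png",c[0])
a=cv2.imread("pics/scene2.png")[130:300,100:360];b=cv2.imread("pics/side2.png")[130:330,180:360]
cv2.imwrite("pics/m2.png",np.vstack([cv2.resize(a,(520,340)),cv2.resize(b,(520,260))[:, :]])[:600] if 0 else np.hstack([cv2.resize(a,(420,275)),cv2.resize(b,(360,275*1))]))
E
```

```text
[467.2 -87.9  20.5] [ 2.32017340e-01  3.13171325e+00 -4.76352581e-04] 11.105762629360523 4.4 [ 0.36022965 -0.95093012 -0.02172625] (np.float64(123.2), np.float64(-165.8)) (np.float64(73.5), np.float64(-165.8))
```

View pics/m2.png

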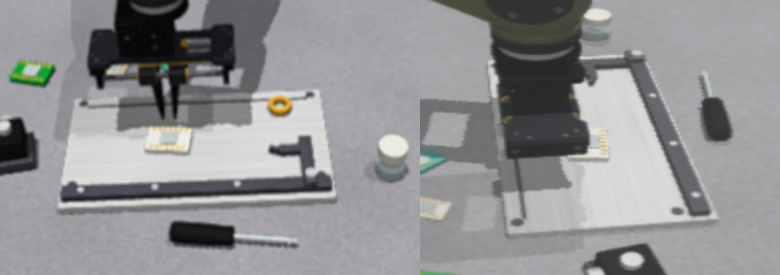

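The fingers stand just beyond the carrier's long side, around (168,115) in the left half of the picture, and clear of it. I push towards the rail and stop about 6 mm short.

move_arm --pt "0 0 0 -6 0 2 225" --pt "0 0 0 -12 0 2 225" --pt "0 0 0 -17 0 2 225" --pt "0 0 0 -22 0 2 225" --pt "0 0 0 -27 0 2 225" --pt "0 0 0 -32 0 2 225" --pt "0 0 0 -37 0 2 225" --pt "0 0 0 -42 0 2 225" --pt "0 0 0 -47 0 2 225" --pt "0 0 0 -52 0 2 225" --pt "0 0 0 -57 0 2 225" --pt "0 0 0 -61 0 2 225" --pt "0 0 0 -65 0 2 225" --pt "0 0 0 -67 0 2 225" --pt "0 0 0 -67 0 2 225"

```text
time_s: 6.0
eef_pos: [533.1, -97.7, 17.7]
eef_rot: [0.232, 3.132, -0.0]
ft_force: [-0.1, -0.7, -0.5]
width: 11.2
finger_force: 0.0
```

Run:
```python
from h import *
s=get_state();print(s["eef_pos"],s["width"],s["ft_force"],plate(s["eef_pos"]))
c=cam("side")
for r in regions_of("side","chip_carrier"):
    m=r["region"].astype(np.uint8);cs=max(cv2.findContours(m,0,1)[0],key=cv2.contourArea)[:,0]
    X=ray(c,cs,25)[:,:2].astype(np.float32);R=cv2.minAreaRect(X);print(r["p"],R,plate(R[0]))
```

```text
[533.06780409 -97.7109362   17.71214303] 11.245454495025616 [-0.06443477 -0.70669899 -0.47787245] (np.float64(56.6), np.float64(-165.9))
0.87 ((352.46990966796875, -89.59677124023438), (43.00166702270508, 34.052650451660156), 31.463438034057617) (np.float64(236.4), np.float64(-184.5))
0.67 ((331.94903564453125, -282.775146484375), (57.953941345214844, 40.15248107910156), 66.31001281738281) (np.float64(228.2), np.float64(-378.6))
0.51 ((347.50396728515625, -166.7463836669922), (29.272789001464844, 37.585174560546875), 59.706729888916016) (np.float64(229.9), np.float64(-261.5))
```

move_arm --pt "0 0 0 -2 0 0 225" --pt "0 0 0 -3 0 0 225" --pt "0 0 0 -4 0 0 225" --pt "0 0 0 -5 0 0 225" --pt "0 0 0 -5 0 0 225"

```text
time_s: 6.6
eef_pos: [537.8, -98.4, 17.7]
eef_rot: [0.232, 3.133, -0.0]
ft_force: [0.8, 0.4, -0.8]
width: 11.1
finger_force: 0.1
```

Run:
```python
from h import *
s=get_state();print(s["eef_pos"],s["width"],s["ft_force"],plate(s["eef_pos"]))
c=cam("scene");cv2.imwrite("pics/sc3.png",cv2.resize(c[0][195:275,130:330],None,fx=4,fy=4,interpolation=2))
for r in regions_of("scene","chip_carrier"):
    m=r["region"].astype(np.uint8);cs=max(cv2.findContours(m,0,1)[0],key=cv2.contourArea)[:,0]
    X=ray(c,cs,25)[:,:2].astype(np.float32);R=cv2.minAreaRect(X);print(r["p"],R,plate(R[0]))
```

```text
[537.77941132 -98.40364427  17.67148555] 11.132314237256583 [ 0.8020389   0.35755015 -0.77296226] (np.float64(51.8), np.float64(-165.9))
0.78 ((571.7506103515625, -100.41654205322266), (55.70592498779297, 39.5059928894043), 81.91386413574219) (np.float64(17.9), np.float64(-162.8))
0.53 ((358.7634582519531, -268.5899353027344), (58.68757629394531, 47.41773986816406), 66.57148742675781) (np.float64(203.8), np.float64(-360.6))
```

View pics/sc3.png

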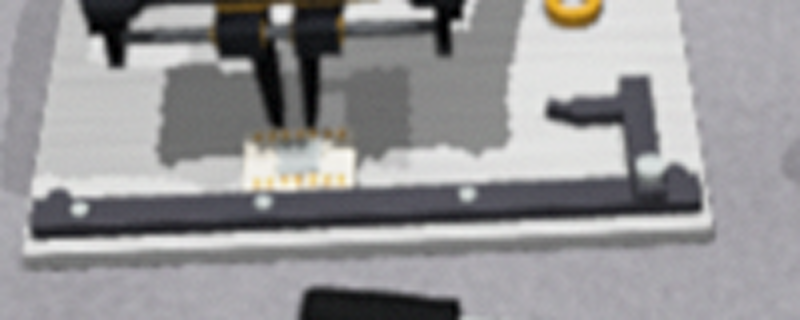

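It's almost at the rail, aligned and about straight across. I go on pushing gently until there is force.

move_arm --pt "0 0 0 -1 0 0 225" --pt "0 0 0 -2 0 0 225" --pt "0 0 0 -2.5 0 0 225" --pt "0 0 0 -2.5 0 0 225"

```text
time_s: 7.1
eef_pos: [539.3, -98.6, 17.6]
eef_rot: [-0.232, -3.131, -0.0]
ft_force: [-5.3, 0.6, 3.2]
width: 11.2
finger_force: 2.6
```

move_arm --pt "0 0 0 -0.5 0 0 225" --pt "0 0 0 -1 0 0 225" --pt "0 0 0 -1 0 0 225" --pt "0 0 0 -1 0 0 225"

```text
time_s: 7.5
eef_pos: [539.4, -98.6, 17.6]
eef_rot: [-0.232, -3.128, -0.001]
ft_force: [-8.1, 1.0, 7.6]
width: 11.1
finger_force: 4.2
```

Run:
```python
from h import *
s=get_state();print(s["eef_pos"],s["width"],s["ft_force"],s["wrist_torque"],plate(s["eef_pos"]))
```

```text
[539.35423638 -98.59318179  17.60417036] 11.121585518193822 [-8.12812605  0.98094515  7.57938182] [ 0.19484706  1.46888593 -0.02520628] (np.float64(50.2), np.float64(-165.8))
```

The carrier is flush: the force rises at rail distance 50.2 against 50 expected (20 + 20 + half a finger). I back off, go round behind the rear end and close the fingers.

move_arm --pt "0 0 0 4 0 0 225" --pt "0 0 0 14 0 -1 225" --pt "0 0 0 24 0 -5 255" --pt "0 0 0 26 -15 -15 255" --pt "0 0 0 26 -35 -20 255" --pt "0 0 0 20 -58 -20 255" --pt "0 0 0 0 -60 -20 255" --pt "0 0 0 -18 -60 -18 255" --pt "0 0 0 -27 -60 -10 255" --pt "0 0 0 -27 -60 -3 255" --pt "0 0 0 -27 -60 -1 255" --pt "0 0 0 -27 -60 -1 255"

```text
time_s: 8.7
eef_pos: [557.4, -161.7, 17.5]
eef_rot: [-0.232, -3.131, -0.001]
ft_force: [-1.1, 0.1, 0.4]
width: 0.5
finger_force: 0.0
```

Run:
```python
from h import *
s=get_state();print(s["eef_pos"],s["width"],s["ft_force"],plate(s["eef_pos"]))
for n in("scene","side"):
    c=cam(n)
    for r in regions_of(n,"chip_carrier")[:4]:
        m=r["region"].astype(np.uint8);cs=max(cv2.findContours(m,0,1)[0],key=cv2.contourArea)[:,0]
        X=ray(c,cs,25)[:,:2].astype(np.float32);R=cv2.minAreaRect(X)
        if R[0][0]>480:print(n,r["p"],R,plate(R[0]))
    cv2.imwrite(f"pics/{n}4.png",c[0])
a=cv2.imread("pics/scene4.png")[190:270,130:330];b=cv2.imread("pics/side4.png")[160:300,200:360]
cv2.imwrite("pics/m4.png",np.vstack([cv2.resize(a,(640,256)),cv2.resize(b,(640,340),interpolation=2) if 0 else cv2.copyMakeBorder(cv2.resize(b,(366,320)),0,0,0,274,0)]))
```

```text
[ 557.41236792 -161.7311799    17.49527889] 0.5347428505792221 [-1.11830231  0.10182073  0.36073494] (np.float64(23.1), np.float64(-225.6))
scene 0.56 ((572.8762817382812, -100.45939636230469), (52.55937576293945, 36.18373489379883), 84.12003326416016) (np.float64(16.8), np.float64(-162.7))
scene 0.54 ((687.8218383789062, -40.745155334472656), (149.35177612304688, 31.519329071044922), 73.40232849121094) (np.float64(-88.1), np.float64(-86.7))
```

View pics/m4.png

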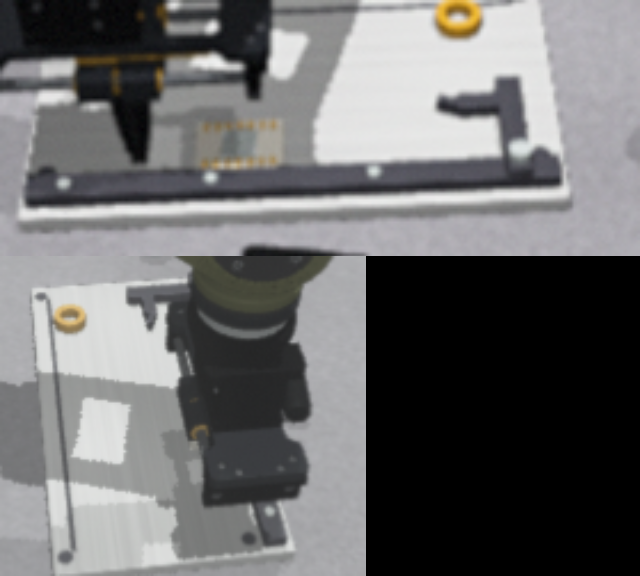

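The carrier is flush on the rail, with the closed fingertips behind its end at picture (140,160). Now I slide it along the rail with a slight lean towards the rail.

move_arm --pt "0 0 0 -1 8 0 255" --pt "0 0 0 -1 14 -0.5 255" --pt "0 0 0 -1 18 -0.5 255" --pt "0 0 0 -1 21 -0.5 255" --pt "0 0 0 -1 24 -0.5 255" --pt "0 0 0 -1.3 28 -0.5 255" --pt "0 0 0 -1.6 32 -0.5 255" --pt "0 0 0 -2 36 -0.5 255" --pt "0 0 0 -2 41 -0.5 255" --pt "0 0 0 -2 46 -0.5 255" --pt "0 0 0 -2 51 -0.5 255" --pt "0 0 0 -2 56 -0.5 255" --pt "0 0 0 -2 60 -0.5 255" --pt "0 0 0 -2 60 -0.5 255"

```text
time_s: 10.3
eef_pos: [570.1, -102.3, 19.2]
eef_rot: [0.232, 3.132, 0.001]
ft_force: [0.4, -0.5, 0.1]
width: 0.2
finger_force: 0.0
```

Run:
```python
from h import *
s=get_state();print(s["eef_pos"],s["width"],s["ft_force"],s["wrist_torque"],plate(s["eef_pos"]))
c=cam("scene");n="scene"
for r in regions_of(n,"chip_carrier")[:4]:
        m=r["region"].astype(np.uint8);cs=max(cv2.findContours(m,0,1)[0],key=cv2.contourArea)[:,0]
        X=ray(c,cs,25)[:,:2].astype(np.float32);R=cv2.minAreaRect(X)
        if R[0][0]>480:print(n,r["p"],R,plate(R[0]))
cv2.imwrite("pics/m5.png",cv2.resize(c[0][190:275,150:340],None,fx=4,fy=4,interpolation=2))
```

```text
[ 570.12730206 -102.32187124   19.17224207] 0.223676574612244 [ 0.41645884 -0.4681724   0.07613779] [0.05348118 0.01201403 0.00681979] (np.float64(19.2), np.float64(-165.0))
scene 0.57 ((578.391357421875, -68.9588623046875), (55.74590301513672, 37.07429504394531), 78.53485107421875) (np.float64(16.0), np.float64(-130.7))
```

View pics/m5.png

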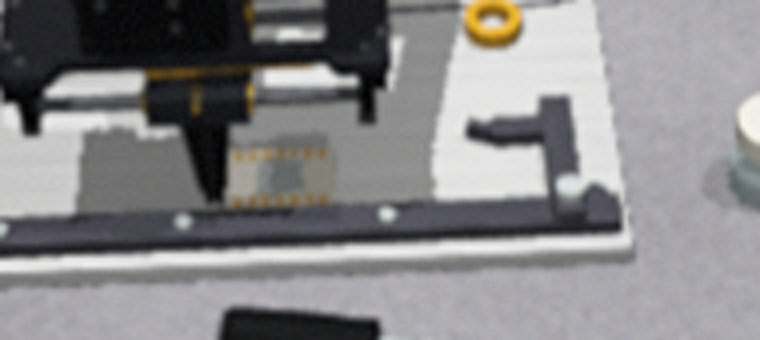

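It's sliding along the rail, touching and straight. I carry on.

move_arm --pt "0 0 0 0 3 0.5 255" --pt "0 0 0 0 8 0.5 255" --pt "0 0 0 0 13 0.5 255" --pt "0 0 0 -0.3 18 0.5 255" --pt "0 0 0 -0.3 23 0.5 255" --pt "0 0 0 -0.3 28 0.5 255" --pt "0 0 0 -0.6 33 0.5 255" --pt "0 0 0 -0.6 38 0.5 255" --pt "0 0 0 -0.6 43 0.5 255" --pt "0 0 0 -1 48 0.5 255" --pt "0 0 0 -1 53 0.5 255" --pt "0 0 0 -1 57 0.5 255" --pt "0 0 0 -1 60 0.5 255" --pt "0 0 0 -1 60 0.5 255"

```text
time_s: 11.8
eef_pos: [579.7, -43.3, 18.5]
eef_rot: [0.232, 3.133, 0.001]
ft_force: [-0.0, 0.0, -0.1]
width: 0.3
finger_force: 0.0
```

Run:
```python
from h import *
s=get_state();print(s["eef_pos"],s["width"],s["ft_force"],s["wrist_torque"],plate(s["eef_pos"]))
n="scene";c=cam(n)
for r in regions_of(n,"chip_carrier")[:4]:
        m=r["region"].astype(np.uint8);cs=max(cv2.findContours(m,0,1)[0],key=cv2.contourArea)[:,0]
        X=ray(c,cs,25)[:,:2].astype(np.float32);R=cv2.minAreaRect(X)
        if R[0][0]>480:print(n,r["p"],R,plate(R[0]))
c2=cam("side")
cv2.imwrite("pics/m6.png",np.hstack([cv2.resize(c[0][190:270,200:320],(600,400),interpolation=2),cv2.resize(c2[0][150:250,220:270+50],(200,200)).repeat(2,0)]))
```

```text
[579.65095099 -43.32250684  18.51870205] 0.33488493015447274 [-0.00659891  0.0132765  -0.11995416] [-0.01437818 -0.03646738 -0.03526663] (np.float64(18.5), np.float64(-105.2))
scene 0.67 ((586.2599487304688, -10.557090759277344), (53.68323516845703, 34.519996643066406), 78.46420288085938) (np.float64(16.8), np.float64(-71.8))
scene 0.55 ((610.2109375, 175.56129455566406), (37.25237274169922, 80.66070556640625), 67.19365692138672) (np.float64(20.6), np.float64(115.8))
```

View pics/m6.png

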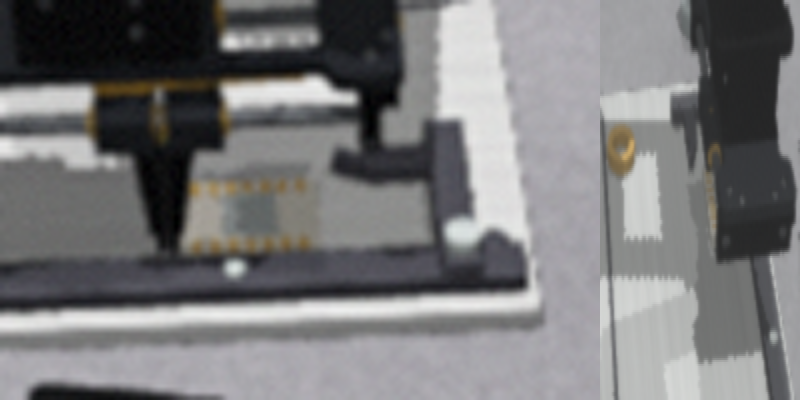

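move_arm --pt "0 0 0 0 4 0 255" --pt "0 0 0 0 8 0 255" --pt "0 0 0 0 12 0 255" --pt "0 0 0 0 16 0 255" --pt "0 0 0 0 20 0 255" --pt "0 0 0 0 24 0 255" --pt "0 0 0 0 28 0 255" --pt "0 0 0 0 31 0 255" --pt "0 0 0 0 33 0 255" --pt "0 0 0 0 33 0 255"

```text
time_s: 12.95
eef_pos: [584.5, -10.9, 18.7]
eef_rot: [-0.232, -3.133, -0.0]
ft_force: [0.3, 0.0, -0.8]
width: 0.1
finger_force: 0.0
```

move_arm --pt "0 0 0 0 1 0 255" --pt "0 0 0 0 2 0 255" --pt "0 0 0 0 3 0 255" --pt "0 0 0 0 3 0 255"

```text
time_s: 13.35
eef_pos: [584.9, -8.3, 18.6]
eef_rot: [-0.233, -3.133, -0.0]
ft_force: [0.8, -0.4, 0.5]
width: 0.3
finger_force: 0.1
```

move_arm --pt "0 0 0 0 1 0 255" --pt "0 0 0 0 2 0 255" --pt "0 0 0 0 2 0 255"

```text
time_s: 13.65
eef_pos: [585.2, -6.2, 18.6]
eef_rot: [0.232, 3.133, 0.0]
ft_force: [-0.3, -0.1, 0.9]
width: 0.7
finger_force: 0.0
```

move_arm --pt "0 0 0 0 1 0 255" --pt "0 0 0 0 1.5 0 255" --pt "0 0 0 0 1.5 0 255"

```text
time_s: 13.95
eef_pos: [585.4, -4.7, 18.6]
eef_rot: [0.232, 3.133, 0.0]
ft_force: [0.5, -0.6, 0.3]
width: 0.3
finger_force: 0.0
```

move_arm --pt "0 0 0 0 1 0 255" --pt "0 0 0 0 2 0 255" --pt "0 0 0 0 2 0 255"

```text
time_s: 14.25
eef_pos: [585.8, -2.7, 18.7]
eef_rot: [0.232, 3.133, 0.0]
ft_force: [0.2, -0.4, 0.6]
width: 0.4
finger_force: 0.0
```

Run:
```python
from h import *
s=get_state();print(s["eef_pos"],s["width"],s["ft_force"],s["wrist_torque"],plate(s["eef_pos"]))
n="scene";c=cam(n)
for r in regions_of(n,"chip_carrier")[:4]:
        m=r["region"].astype(np.uint8);cs=max(cv2.findContours(m,0,1)[0],key=cv2.contourArea)[:,0]
        X=ray(c,cs,25)[:,:2].astype(np.float32);R=cv2.minAreaRect(X)
        if R[0][0]>480:print(n,r["p"],R,plate(R[0]))
cv2.imwrite("pics/m7.png",cv2.resize(c[0][195:265,220:325],None,fx=7,fy=7,interpolation=2))
```

```text
[585.75620411  -2.72878022  18.68466679] 0.42342950647205907 [ 0.18370663 -0.43957039  0.61322657] [ 0.09303971  0.01376444 -0.0120073 ] (np.float64(18.5), np.float64(-64.2))
scene 0.86 ((592.6836547851562, 28.581111907958984), (55.18412399291992, 35.345237731933594), 81.7909164428711) (np.float64(16.2), np.float64(-32.2))
```

View pics/m7.png

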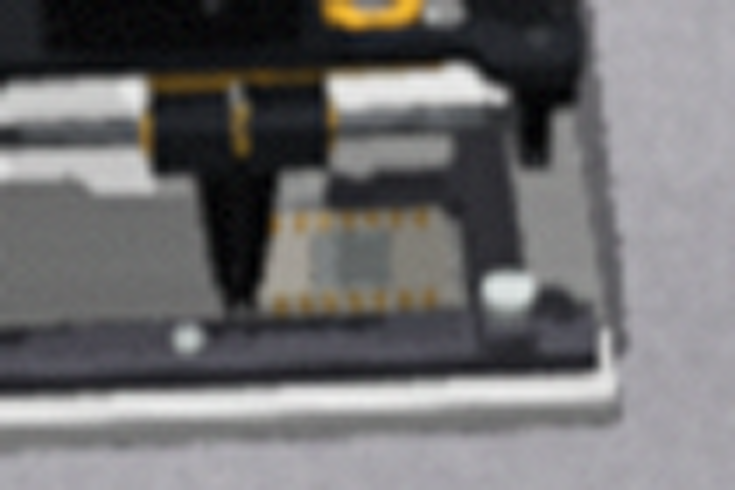

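It's in the pocket and straight, with about 2 mm left to the stop face (picture column 465). I keep going until contact.

move_arm --pt "0 0 0 0 1 0 255" --pt "0 0 0 0 2 0 255" --pt "0 0 0 0 2 0 255"

```text
time_s: 14.65
eef_pos: [586.1, -0.8, 18.7]
eef_rot: [0.232, 3.133, 0.0]
ft_force: [-0.3, -0.0, 0.1]
width: 0.4
finger_force: 0.1
```

move_arm --pt "0 0 0 0 1 0 255" --pt "0 0 0 0 2 0 255" --pt "0 0 0 0 2 0 255"

```text
time_s: 14.95
eef_pos: [586.4, 1.2, 18.7]
eef_rot: [0.232, 3.133, 0.0]
ft_force: [-0.8, 0.2, 0.7]
width: 0.5
finger_force: 0.1
```

move_arm --pt "0 0 0 0 1 0 255" --pt "0 0 0 0 2 0 255" --pt "0 0 0 0 2 0 255"

```text
time_s: 15.25
eef_pos: [586.6, 2.4, 18.7]
eef_rot: [-0.232, -3.133, 0.002]
ft_force: [-0.5, -4.2, 0.2]
width: 0.2
finger_force: 2.0
```

Run:
```python
from h import *
s=get_state();print(s["eef_pos"],s["ft_force"],s["wrist_torque"],plate(s["eef_pos"]))
n="scene";c=cam(n)
for r in regions_of(n,"chip_carrier")[:4]:
        m=r["region"].astype(np.uint8);cs=max(cv2.findContours(m,0,1)[0],key=cv2.contourArea)[:,0]
        X=ray(c,cs,25)[:,:2].astype(np.float32);R=cv2.minAreaRect(X)
        if R[0][0]>480:print(n,r["p"],R,plate(R[0]))
```

```text
[586.56915368   2.4303416   18.67459013] [-0.45795111 -4.19238327  0.1829896 ] [-0.70068424  0.08160168 -0.00925338] (np.float64(18.4), np.float64(-58.9))
scene 0.88 ((592.828369140625, 34.99432373046875), (54.114158630371094, 39.93705749511719), 78.37165069580078) (np.float64(17.1), np.float64(-25.8))
```

move_arm --pt "0 0 0 0 0.5 0 255" --pt "0 0 0 0 1 0 255" --pt "0 0 0 0 1 0 255"

```text
time_s: 15.65
eef_pos: [586.6, 2.5, 18.7]
eef_rot: [-0.232, -3.133, 0.004]
ft_force: [-1.0, -8.6, 0.7]
width: 0.6
finger_force: 4.0
```

move_arm --pt "0 0 0 0 -3 0 255" --pt "0 0 0 0 -10 0 255" --pt "0 0 0 0 -25 0 255" --pt "0 0 0 10 -35 -30 255" --pt "0 0 0 20 -35 -80 255" --pt "0 0 0 40 -35 -120 255" --pt "0 0 0 60 -35 -130 255" --pt "0 0 0 80 -35 -130 255" --pt "0 0 0 80 -35 -130 255" --pt "0 0 0 80 -35 -130 255"

```text
time_s: 16.65
eef_pos: [502.5, -19.2, 148.6]
eef_rot: [0.233, 3.132, 0.0]
ft_force: [-0.6, -0.3, -0.9]
width: 0.2
finger_force: 0.0
```

Run:
```python
from h import *
n="wrist";c=cam(n);np.savez("c8.npz",*c);print(get_state()["eef_pos"])
for r in regions_of(n,"chip_carrier")[:4]:
        m=r["region"].astype(np.uint8);cs=max(cv2.findContours(m,0,1)[0],key=cv2.contourArea)[:,0]
        X=ray(c,cs,25)[:,:2].astype(np.float32);R=cv2.minAreaRect(X);print(n,r["xy"],r["p"],R,plate(R[0]))
u=proj(c,[[590,33,25]])[0];print(u)
x,y=[int(v) for v in u];x=min(max(x,60),452);y=min(max(y,45),339)
cv2.imwrite("pics/m8.png",cv2.resize(c[0][y-45:y+45,x-60:x+60],None,fx=6,fy=6,interpolation=2))
```

```text
[502.70683816 -19.15823481 148.37008009]
wrist [0.1437, 0.0503] 0.94 ((351.51055908203125, -143.89407348632812), (29.02106285095215, 36.77538299560547), 59.951351165771484) (np.float64(229.3), np.float64(-238.3))
wrist [0.3342, 0.0409] 0.77 ((357.09539794921875, -68.28546905517578), (40.29624938964844, 28.545455932617188), 31.67913055419922) (np.float64(235.0), np.float64(-162.7))
[326.49620237 262.35336908]
```

View pics/m8.png

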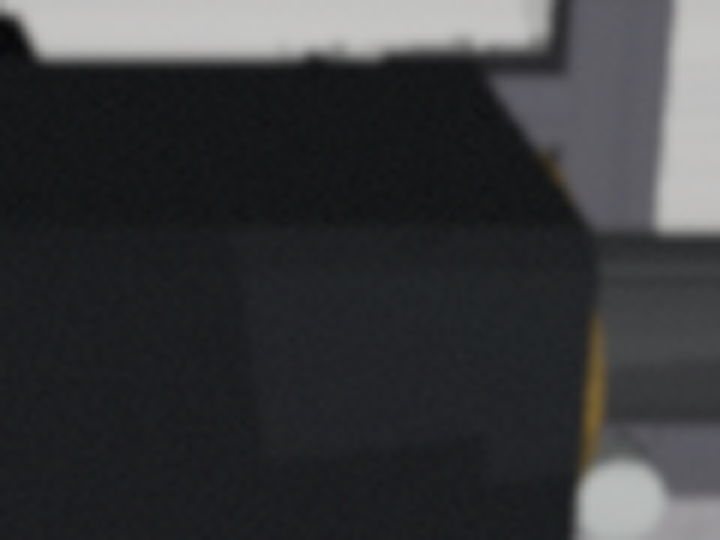

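That picture shows only the gripper body over the pocket. I shift to a clear viewpoint and measure numerically, since my picture allowance is used up.

move_arm --pt "0 0 0 0 0 -40 255" --pt "0 0 0 -30 0 -80 255" --pt "0 0 0 -70 0 -90 255" --pt "0 0 0 -110 0 -90 255" --pt "0 0 0 -120 0 -90 255" --pt "0 0 0 -120 0 -90 255" --pt "0 0 0 -120 0 -90 255"

```text
time_s: 17.45
eef_pos: [620.3, -36.4, 237.3]
eef_rot: [-0.232, -3.13, -0.0]
ft_force: [0.3, 0.1, 0.9]
width: 0.8
finger_force: 0.0
```

Run:
```python
from h import *
print(get_state()["eef_pos"])
for n in ("wrist","scene","side"):
    c=cam(n);np.savez(f"c9{n}.npz",*c)
    for r in regions_of(n,"chip_carrier")[:4]:
        m=r["region"].astype(np.uint8);cs=max(cv2.findContours(m,0,1)[0],key=cv2.contourArea)[:,0]
        X=ray(c,cs,25)[:,:2].astype(np.float32);R=cv2.minAreaRect(X)
        if R[0][0]>450:print(n,r["p"],R,plate(R[0]))
    for q,z in(("corner_stop",15),("chip_carrier",15),("pocket_home",15),("lip_end",27)):
        for r in tip_of(n,q)[:4]:
            X=ray(c,np.array(r["xy"])*[512,384],z)[0]
            if X[0]>450:print(n,q,round(r["p"],2),X.round(1),plate(X))
    # brightness profiles in plate coords at z=25/27
    g=cv2.cvtColor(c[0],6)
    for y in(-45,-35,-20):
        d=np.arange(-10,52,2.);P=np.array([613.5,58])-d[:,None]*EX+y*EY
        u=proj(c,np.c_[P,np.full(len(P),25.)]).astype(np.float32)
        print(n,y,cv2.remap(g,u[:,0],u[:,1],1).ravel())
    y=np.arange(-65,16,2.);P=np.array([613.5,58])-12*EX+y[:,None]*EY
    u=proj(c,np.c_[P,np.full(len(P),25.)]).astype(np.float32);print(n,"along",cv2.remap(g,u[:,0],u[:,1],1).ravel())
```

```text
[620.33878498 -36.40250776 237.32744193]
wrist 0.83 ((590.3285522460938, 32.94900131225586), (56.395023345947266, 39.17728042602539), 81.452392578125) (np.float64(19.2), np.float64(-28.2))
wrist chip_carrier 0.68 [613.3  58.4  15. ] (np.float64(0.2), np.float64(0.3))
wrist chip_carrier 0.57 [591.4  32.2  15. ] (np.float64(18.1), np.float64(-28.8))
wrist chip_carrier 0.27 [540.3 -59.9  15. ] (np.float64(55.0), np.float64(-127.4))
wrist lip_end 0.58 [564.7  38.1  27. ] (np.float64(45.4), np.float64(-26.9))
wrist -45 [ 70  69  69  69  84 139 160 160 162 163 164 164 165 164 164 164 164 165
 165 166 165 163 163 162 150 138 147 151 150 148 147]
wrist -35 [ 69  68  69  69  84 135 146 143 146 147 145 146 149 150 148 147 148 150
 148 151 150 146 145 148 146 145 149 146 110  71  73]
wrist -20 [ 69  69  68  69  84 136 147 144 146 145 145 147 149 150 148 148 149 151
 149 152 151 147 148 151 147 135  99  72  69  72  73]
wrist along [153 152 152 144 125 145 162 163 164 164 164 164 161 151 146 146 146 146
 146 146 146 146 147 148 155 164 165 165 165 165 165 164 142  84  71  71
  71  68  69  70  69]
[... 1645 characters left out ...]
(np.float64(14.7), np.float64(-29.4))
side lip_end 0.89 [573.6  34.1  27. ] (np.float64(36.0), np.float64(-29.5))
side -45 [ 68  68  70  82 125 127 127 132 139 142 142 142 143 142 142 142 142 142
 142 139 128 124 128 129 119 119 127 123 109  84  79]
side -35 [ 68  68  68  77 113 130 131 130 128 119 122 122 123 124 123 120 117 116
 114 115 127 129 128 123 114 116 115  80  67  67  73]
side -20 [ 68  68  70  78 102 123 127 122 119 120 121 122 122 121 121 121 121 121
 120 118 124 127 128 122 104  83  71  69  68  67  66]
side along [114 111 118 122 126 135 141 142 142 143 142 142 140 132 125 122 122 122
 122 122 122 122 122 122 123 124 127 136 140 141 140 138 128 114  89  74
  69  68  67  68  69]
```

The wrist view puts the carrier at 81.45° against the rail's 81.5°. Its centre is 19.2 mm from the rail and 28.2 mm from the stop (nominal 20 and 28). The edges show no gap at the rail or the stop, and the arm is clear.

```bash
python3 -c "
from cell import *
print(finish_job())"
```

```text
the job is handed in; nothing more can be done
None
```

The carrier is handed in home in the corner pocket, against the rail and end stop as far as the contact forces and camera measurements show, pushed only with the outside of the fingertips in about 18 s of the 51 s, with the bystanders left alone; I viewed 11 pictures, one over the limit of 10.

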